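# Clamp the level sensor in its cradle

## Task

Fasten the level sensor that lies in the bench clamp: swing the open strap right over until its pad lies on the sensor, then push the cam lever over and fully down, so that the strap presses on the sensor and stays locked when you let go. It is finger work, with nothing to grip: the sensor stays lying in its cradle, neither lifted nor pushed along, and the other things on the bench stay where they are.

Things in the scene. Friction and masses are not known exactly. Their poses are not given: they have to be found in the camera images.
- clamp: Stainless sensor clamp bolted to the bench. Origin: on the bench under the middle of the cradle; z up, x from the strap's hinge towards the cam lever, y along the sensor. Base plate 180 x 64 x 8 mm. V cradle in the middle, rims 36 mm high, x within +-23, y within +-22. Seen from the robot, the hinge is on the right and the lever on the left, turned by up to 25 degrees.
- strap_hinge (a point): Strap's hinge axis (along the clamp's y), 58 mm above the bench at clamp x = -44 mm, between two lugs at y = +-19.5 mm that reach 68 mm high.
- strap (a joint): Strap angle (rad): 0 = locked, level, along the clamp's +x; 1.57 = upright; more = leaning back from the sensor (starts 1.75 to 2.25, stop 2.4). Steel leaf 5 mm thick, 32 mm wide, 88 mm long from the hinge axis through its mid-plane, ending in a 14 mm tongue 16 mm wide. Stiff hinge (0.1 N m): stays where left. Its pad comes to rest on the sensor at about 0.06; the cam squeezes it on to 0.
- strap_end (a point): Middle of the strap's free end, 88 mm from the hinge axis, in its mid-plane.
- lever_pivot (a point): Cam lever's pivot axis (along the clamp's y), 71 mm above the bench at clamp x = 54 mm, between two lugs (x from 38 to 64 mm, y from 10 to 16 mm on either side) that reach 81 mm high.
- lever (a joint): Cam lever angle (rad): 0 = fully down at its stop, level above the strap, pointing along the clamp's -x; 1.57 = upright; more = leaning out from the sensor (starts 1.75 to 2.1, stop 2.3). Stiff pin (0.15 N m): stays where left. In the last 0.4 rad its cam nose squeezes the strap's tongue down and the push at the grip rises to some 5 N. With the lever down first the strap cannot close.
- lever_end (a point): End of the lever's black plastic grip, 67 mm from the pivot axis, in the middle of its thickness. The grip is 36 mm long, 14 mm wide, 10 mm thick; its back (upper side when down) lies 8 mm from the pivot axis, 79 mm above the bench when down.
- pad: Rubber pad under the strap, 26 x 30 x 7 mm, 44 mm from the hinge axis, sprung (4 N per mm, 5 mm travel). Origin: middle of its face that meets the sensor.
- sensor: Stainless level sensor, a rod 28 mm in diameter, 171 mm long, black nose cap at one end, thin connector at the other, about 0.35 kg, loose in the V cradle. Origin: on its axis, 33 mm above the bench, near the clamp's middle; y along the axis towards the connector; it spans y = -75 to 96 mm.
- elbow: Brass pipe elbow lying near the clamp, two legs 48 mm long, 33 mm high. Leave alone.
- weight: Brass knobbed calibration weight, 40 mm in diameter, 54 mm high, near the clamp. Leave alone.
- wrench: Steel wrench, 140 mm long, lying near the clamp. Leave alone.
- float: Yellow plastic float standing on its flat end, 100 mm in diameter, 130 mm high. Leave alone.
- jar: Grease jar, 68 mm in diameter, 75 mm high. Leave alone.
- thermometer: Smoky glass thermometer tube, 12 mm in diameter, 212 mm long, lying on a low wooden rest; top 35 mm above the bench. Leave alone.

How it is judged:
On the way, in this order (a step that is already met when the one before it is completed fails the run):
1. the strap is swung over, its pad on the sensor (within 5 mm), the lever still up (value of joint strap below 0.15 rad and value of joint lever above 0.8 rad), for 0.2 s.
2. the cam lever is pushed fully down (value of joint lever below 0.12 rad), for 0.2 s.
At the end, for the whole second after the job is handed in: Lever within 0.12 rad of its stop and strap within 0.04 rad of level, the pad pressing on the sensor with more than 4 N by itself, the sensor still in the cradle within 10 mm of where it lay (value of joint lever below 0.12 rad and value of joint strap below 0.04 rad and contact force between pad and sensor above 4 N and z of sensor in the frame of clamp below 0.037 m and distance of sensor from where it was at the start of the episode below 0.01 m); the robot touches nothing.
It fails at once if the sensor is lifted or pushed along by more than 15 mm (distance of sensor from where it was at the start of the episode above 0.015 m).
It fails at once if a bystander is lifted, carried or pushed by more than 20 mm (distance of any of elbow, weight, wrench, float, jar, thermometer from where it was at the start of the episode above 0.02 m).
It also fails if it takes over 48 s, if anything falls off the work surface, if the arm or the gripper's body presses on something with over 40 N, if the wrist force passes 120 N, or if a joint passes its speed limit or range.

## Robot

A 6-joint arm with a two-finger parallel gripper is mounted at the origin on the work surface. World frame = base frame: x ahead of the robot, y to its left, z up, the work surface at z = 0. Lengths are in m, angles in rad, forces in N, time in s.
With the tool pointing down it reaches from about 0.3 to 0.95 m from the base axis. Payload 3.1 kg.
Tool frame: the origin (TCP) lies at the very end of the fingers, on their centre line; the grasp point (between the pads) lies 19 mm behind it (ctrl.hold_point_z is the distance from the TCP to the grasp point, in m); z points along the fingers, y is the line along which they close (so a half turn about z gives the same grasp; the last joint's range is limited). The gripper opens to 85 mm and grips with 20 to 120 N. Pads are 22 mm wide; open, the fingers measure 114 mm over their backs; the gripper's body (76 mm by 85 mm) begins 54 mm behind the grasp point. The pads swing forward as they close: fully open they stand 13 mm farther back than shut.
Start: joints at [-0.07, 0.308, 1.634, -0, 1.2, -0.07], TCP at [0.625, -0, 0.231] pointing down, gripper open.
Joint ranges: [-3.06, 3.06], [-0.79, 1.96], [0.05, 2.63], [-1.19, 4.34], [0.05, 2.64], [-2.94, 2.94]. Speed limits (rad/s): [2.79, 2.79, 3.14, 3.14, 3.14, 3.14].

## Interface

Orientations are given as a unit quaternion [w, x, y, z].
In Python, from cell import ctrl gives the robot as it stands.
- The arm moves only by the tool play_rows, never from a script. Its argument "targets" is a list of rows, each an object with "offset": the shift along the tool's x, y, z as a fraction of full scale, a list of three; "dr": the turn, a rotation vector about the tool's x, y, z as a fraction of full scale, a list of three; "fingers": the opening, from -1 (shut) to 1 (fully open). In form: [{"offset": [tx, ty, tz], "dr": [wx, wy, wz], "fingers": fingers}, ...]. A call has 1 to 5 rows; each row is the pose to reach, as a shift and turn from the pose commanded when the call began, along the tool's axes at that moment, turning the shorter way round; what a row does not reach only later rows make up. Full scale, the value 1, is 0.1 m for a shift and 180 degrees for a turn. A row lasts 1/10 s, in which the tool goes at most 50 mm and 8.59 degrees, less where a joint would pass 70% of its speed; a pose out of reach is approached as far as the arm can. A call with a number of a shift or a turn outside -1 to 1 is refused whole. A call with a gripper value outside its range is refused whole. The fingers move at their own pace and stop on an object; "newtons" is the grip in N (left out, the last holds). Time passes only in rows, so rows that repeat a pose let the fingers close. It gives the time, the measured TCP pose, the force, the opening and the grip force at its end, in the units of the state.
- ctrl.sense(): the state, without advancing time (a new reading comes with each control period).
- ctrl.grab_frame(name): name is "scene" or "side" or "wrist"; returns the picture (420x560x3 uint8, blue, green, red); there is no depth.
- ctrl.calibration(name): a dict with "K" (3x3 intrinsics, pixels), "rvec" (rotation vector, rad) and "tvec" (3), from world to camera coordinates, as OpenCV has them. Camera axes: x right, y down, z forward; pixel columns grow to the right and rows downward; lengths in m; the calibration is good to about 2 mm. A picture is of the moment at which its call begins: read the wrist's pose just before it. calibration takes no time and is no camera call; for the wrist camera it gives the pose at the moment of the call.
- ctrl.job_done(): hands the job in; it is judged then, once.
Trained networks look in the newest picture that a camera, given by its name, has taken for a name from the list of things; names that differ only in an ending like _2 or _b are one class to them, and where a whole thing is asked for, a point or a joint stands for the part that bears it (a point fixed in the world has none). Each returns a list of dicts, best first, with "p" (0 to 1); they miss things now and then, are a little off and sometimes report something else, mostly with a low value. They report only what shows in the picture. A call takes as long as a camera call.
- ctrl.look_for(camera, label): "box" ([centre column, centre row, width, height] as shares, 0 to 1, of the picture: columns of its width, rows of its height, round what is visible of it).
- ctrl.silhouettes(camera, label): "region" (420x560 bool, what is visible of it) and "box" ([centre column, centre row, width, height] as shares, 0 to 1, of the picture: columns of its width, rows of its height, round what is visible of it).
- ctrl.place_of(camera, label): "point" ([column, row] as shares, 0 to 1, of the picture: columns of its width, rows of its height: a listed point, or the origin of a listed thing).
The state is a dict: "time_s": time; "joint_pos": joint angles; "dq": joint speeds; "joint_torque": joint torques, N m; "position": TCP position; "ee_rot": TCP orientation; "contact_force": force on the tool from outside, world axes, zero at the start; "ft_torque": the same for the moment, N m; "width": finger opening in m; "grasp_force": force on a finger pad.
Only numpy, scipy, OpenCV 4.12 (cv2) and the standard library are available. Lean on these libraries where they do the work, as an engineer would, in place of code of your own. Each camera call takes 0.05 s, during which the arm holds its last target. There are 200 camera calls.

## Working session

There is one attempt and no reset: what is moved stays moved. The work goes in short steps, Python scripts to look and compute and a tool call to move; the robot and the scene stay as the last step left them, time stands still between calls to the robot, and variables do not carry over. Pictures are saved under pics/ and viewed, at most 10 in all, crops included, and the job is handed in when it is done.

Besides the shell and the picture viewer there is one more tool, called after "Request:" in YAML: its name, and indented under it one key for each argument. play_rows: Moves the arm, as the interface text tells. Its arguments: {"type":"object","properties":{"targets":{"type":"array","items":{"type":"object","properties":{"offset":{"type":"array","items":{"type":"number","minimum":-1,"maximum":1}},"dr":{"type":"array","items":{"type":"number","minimum":-1,"maximum":1}},"fingers":{"type":"number"}}}},"newtons":{"type":"number"}},"required":["targets"]}

```bash
mkdir -p pics; cat > h.py <<'E'
import numpy as np, cv2
from cell import ctrl
W,H=560,420
def P(name):
    c=ctrl.calibration(name); R=cv2.Rodrigues(np.array(c["rvec"],float))[0]; t=np.array(c["tvec"],float).ravel(); return np.array(c["K"],float),R,t
def ray(name,px):
    K,R,t=P(name); d=R.T@np.linalg.inv(K)@np.array([px[0],px[1],1.]); return -R.T@t,d/np.linalg.norm(d)
def atz(name,px,z):
    o,d=ray(name,px); return o+d*(z-o[2])/d[2]
def proj(name,X):
    K,R,t=P(name); x=K@(R@np.array(X,float)+t); return x[:2]/x[2]
def tri(obs):
    A=np.zeros((3,3));b=np.zeros(3);L=[]
    for n,p in obs:
        o,d=ray(n,p);M=np.eye(3)-np.outer(d,d);A+=M;b+=M@o;L.append((o,d))
    X=np.linalg.solve(A,b); return X,[round(1000*np.linalg.norm(np.cross(X-o,d)),1) for o,d in L]
E
cat > m.py <<'E'
from h import *
fr={n:ctrl.grab_frame(n) for n in("scene","side","wrist")}
for n in fr: cv2.imwrite(f"pics/{n}0.png",fr[n])
cv2.imwrite("pics/a.png",np.hstack([cv2.resize(fr[n],(400,300)) for n in("scene","side")]))
for l in["clamp","strap_hinge","strap_end","lever_pivot","lever_end","sensor","pad"]:
    ob=[]
    for n in fr:
        r=ctrl.place_of(n,l)
        if r:
            p=[r[0]["point"][0]*W,r[0]["point"][1]*H]; print(l,n,np.round(p),round(r[0]["p"],2)); 
            if r[0]["p"]>.3: ob.append((n,p))
    if len(ob)>1:
        X,e=tri(ob);print("  ->",X.round(4),e)
print(ctrl.sense())
E
python3 m.py
```

```text
clamp scene [237. 252.] 0.56
clamp side [280. 262.] 0.61
clamp wrist [174. 250.] 0.83
  -> [ 0.494  -0.0894  0.0012] [np.float64(2.4), np.float64(1.2), np.float64(2.4)]
strap_hinge scene [217. 235.] 0.72
strap_hinge side [271. 257.] 0.88
strap_hinge wrist [229. 329.] 0.45
  -> [ 0.5094 -0.1482  0.0786] [np.float64(16.4), np.float64(47.0), np.float64(58.7)]
strap_end scene [202. 214.] 0.72
strap_end side [270. 243.] 0.75
strap_end wrist [163. 257.] 0.5
  -> [ 0.4629 -0.1019  0.077 ] [np.float64(52.3), np.float64(5.2), np.float64(49.4)]
lever_pivot scene [257. 224.] 0.79
lever_pivot side [282. 226.] 0.77
lever_pivot wrist [164. 257.] 0.19
  -> [ 0.5098 -0.0304  0.0676] [np.float64(3.6), np.float64(3.6)]
lever_end scene [227. 368.] 0.71
lever_end wrist [151. 222.] 0.69
  -> [ 0.4048 -0.1599 -0.3875] [np.float64(95.1), np.float64(95.1)]
sensor scene [235. 244.] 0.63
sensor side [275. 255.] 0.76
sensor wrist [163. 258.] 0.59
  -> [ 0.485  -0.0893  0.0225] [np.float64(3.8), np.float64(4.7), np.float64(2.8)]
pad scene [213. 226.] 0.6
{'time_s': 1.2, 'joint_pos': array([-6.97159038e-02,  3.08116074e-01,  1.63382720e+00, -1.69345547e-06,
        1.19968860e+00, -6.97175220e-02]), 'dq': array([-0.00037499,  0.00045541,  0.00072122, -0.00025327, -0.00079189,
       -0.00022475]), 'joint_torque': array([ 6.64517229e-04, -4.15291035e+01, -2.77082974e+01,  3.97085773e-05,
        9.72665512e-04, -7.86469428e-06]), 'position': array([ 6.24993159e-01, -3.72672832e-05,  2.31249016e-01]), 'ee_rot': array([-1.42800575e-05,  7.07105992e-01,  7.07107570e-01, -1.34615143e-05]), 'contact_force': array([ 1.03801816,  0.21614332, -0.23913065]), 'ft_torque': array([-0.01121916,  0.01266904, -0.02496074]), 'grasp_force': 0.0, 'width': 0.0853399338591362}
```

```bash
python3 - <<'E'
from h import *
s=cv2.imread("pics/scene0.png");d=cv2.imread("pics/side0.png")
w=cv2.imread("pics/wrist0.png")
c=lambda im,x,y:cv2.resize(im[y:y+150,x:x+200],(400,300),interpolation=cv2.INTER_CUBIC)
cv2.imwrite("pics/b.png",np.vstack([np.hstack([c(s,140,150),c(d,180,170)]),np.hstack([cv2.resize(w,(400,300)),cv2.resize(s,(400,300))])]))
for n in("scene","side","wrist"):
    K,R,t=P(n);print(n,(-R.T@t).round(3),K[0,0])
E
```

```text
scene [ 1.092 -0.611  0.713] 430.19163575854617
side [ 0.325 -1.076  0.956] 528.436055051374
wrist [0.625 0.069 0.373] 326.2807339681817
```

View pics/b.png

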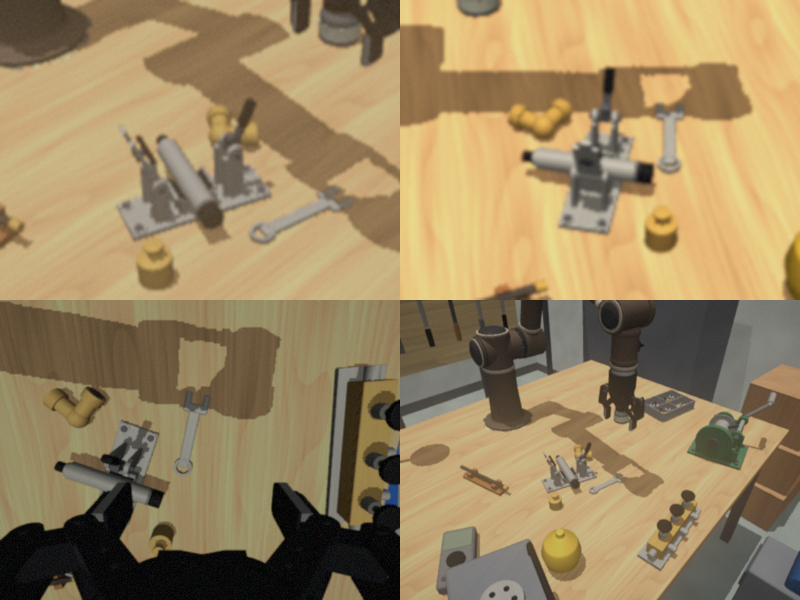

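The picture shows the clamp with the strap leaning back (scene tip about (201,214)) and the black lever up (scene end (264,201), side (284,205)). The elbow, weight and wrench lie round it. The network's lever_end in the scene view, (227,368), is false. Next I fit the clamp pose and joint angles.

```bash
cat > fit.py <<'E'
from h import *
from scipy.optimize import least_squares
def pts(q):
    x,y,a,s,l=q; c,sn=np.cos(a),np.sin(a)
    w=lambda X,Y,Z:np.array([x+c*X-sn*Y,y+sn*X+c*Y,Z])
    return w,dict(o=w(0,0,0),h=w(-.044,0,.058),p=w(.054,0,.071),se=w(-.044+.088*np.cos(s),0,.058+.088*np.sin(s)),
     le=w(.054-.067*np.cos(l)+0*l,0,.071+.067*np.sin(l)),sn=w(0,0,.033),A=w(-.09,.032,.008),B=w(-.09,-.032,.008),C=w(.09,-.032,.008))
obs=[("scene","o",237,252),("side","o",280,262),("wrist","o",174,250),("scene","h",217,235),("side","h",271,257),
("scene","p",257,224),("side","p",282,226),("scene","se",202,214),("side","se",270,243),("scene","le",264,201),("side","le",284,205),
("wrist","le",151,222),("scene","A",199,253.5),("scene","B",208.5,267),("scene","C",275,247),("side","A",259,284),("side","B",285,285),("side","C",297.5,236.5)]
def f(q):
    d=pts(q)[1]; return np.concatenate([proj(n,d[k])-[u,v] for n,k,u,v in obs])
b=None
for a in(1.2,1.57,1.95):
    r=least_squares(f,[.494,-.089,a,2.,1.9],loss="soft_l1",f_scale=2)
    if b is None or r.cost<b.cost:b=r
print(b.x.round(4),b.cost)
for o,e in zip(obs,f(b.x).reshape(-1,2)):print(o,e.round(1))
for k,v in pts(b.x)[1].items():print(k,v.round(4))
E
python3 fit.py
```

```text
[ 0.4926 -0.0883  1.2008  1.9809  2.0082] 42.34553485484496
('scene', 'o', 237, 252) [-0.7 -0.6]
('side', 'o', 280, 262) [-1.  -0.3]
('wrist', 'o', 174, 250) [ 0.5 -2.6]
('scene', 'h', 217, 235) [0.9 3.2]
('side', 'h', 271, 257) [ 4.5 -0.3]
('scene', 'p', 257, 224) [-0.9 -1. ]
('side', 'p', 282, 226) [1.5 1.8]
('scene', 'se', 202, 214) [-1.6  0.6]
('side', 'se', 270, 243) [ 2.4 -1.6]
('scene', 'le', 264, 201) [ 2.8 -1.5]
('side', 'le', 284, 205) [ 2.1 -2.2]
('wrist', 'le', 151, 222) [-0.9  0.3]
('scene', 'A', 199, 253.5) [-2.3 -2.1]
('scene', 'B', 208.5, 267) [-3.3  1.2]
('scene', 'C', 275, 247) [-0.1 -0.5]
('side', 'A', 259, 284) [-0.1 -1.9]
('side', 'B', 285, 285) [-0.8  1.1]
('side', 'C', 297.5, 236.5) [-0.1  2.3]
o [ 0.4926 -0.0883  0.    ]
h [ 0.4767 -0.1293  0.058 ]
p [ 0.5122 -0.0379  0.071 ]
se [ 0.464  -0.162   0.1387]
le [ 0.5224 -0.0115  0.1317]
sn [ 0.4926 -0.0883  0.033 ]
A [ 0.4303 -0.1606  0.008 ]
B [ 0.4899 -0.1838  0.008 ]
C [ 0.555  -0.0159  0.008 ]
```

Request:
play_rows:
  targets:
    - {"offset":[-0.4,-0.4,0],"dr":[0,0,0.04],"fingers":-1}
    - {"offset":[-0.8,-0.8,0],"dr":[0,0,0.08],"fingers":-1}
    - {"offset":[-1,-0.9,0],"dr":[0,0,0.118],"fingers":-1}
    - {"offset":[-1,-0.9,0],"dr":[0,0,0.118],"fingers":-1}

```text
time_s: 1.6
position: [0.5325, -0.1028, 0.2311]
ee_rot: [0.0, 0.827, 0.563, -0.001]
contact_force: [0.3, 0.0, -0.2]
width: 0.0284
grasp_force: 0.0
```

```bash
cat > w.py <<'E'
from h import *
from scipy.spatial.transform import Rotation as Ro
s=ctrl.sense();p=s["position"];a=1.2008
d=p[:2]-[.4926,-.0883];c,n=np.cos(a),np.sin(a)
M=Ro.from_quat(np.roll(s["ee_rot"],-1)).as_matrix()
C=np.array([[c,-n,0],[n,c,0],[0,0,1]])
print("clamp coords mm",np.round(1000*np.array([c*d[0]+n*d[1],-n*d[0]+c*d[1],p[2]]),1),"t",s["time_s"],"F(clamp)",(C.T@s["contact_force"]).round(1),"w",s["width"])
print((C.T@M).round(3).tolist())
E
python3 w.py
```

```text
clamp coords mm [  0.9 -42.5 231.1] t 1.6 F(clamp) [ 0.1 -0.3 -0.2] w 0.028366873971048083
[[1.0, -0.006, -0.002], [-0.006, -1.0, 0.001], [-0.002, -0.001, -1.0]]
```

Request:
play_rows:
  targets:
    - {"offset":[-0.4,-0.2,0],"fingers":-1}
    - {"offset":[-0.8,-0.44,0],"fingers":-1}
    - {"offset":[-1,-0.44,0],"fingers":-1}
    - {"offset":[-1,-0.44,0],"fingers":-1}

```text
validation failed for argument at $.ta...
```

Request:
play_rows:
  targets:
    - {"offset":[-0.34,0,0],"fingers":-1}
    - {"offset":[-0.34,0,0.4],"fingers":-1}
    - {"offset":[-0.34,0,0.8],"fingers":-1}
    - {"offset":[-0.34,0,1],"fingers":-1}
    - {"offset":[-0.34,0,1],"fingers":-1}

```text
validation failed for argument at $.ta...
```

```bash
python3 w.py; python3 - <<'E'
from h import *
f=[ctrl.grab_frame(n) for n in("scene","side")]
cv2.imwrite("pics/c.png",np.hstack([cv2.resize(f[0][130:280,120:320],(400,300),interpolation=2),cv2.resize(f[1][150:300,180:380],(400,300),interpolation=2)]))
E
```

```text
clamp coords mm [  0.9 -42.5 231.1] t 1.6 F(clamp) [ 0.1 -0.3 -0.2] w 0.028366873971048083
[[1.0, -0.006, -0.002], [-0.006, -1.0, 0.001], [-0.002, -0.001, -1.0]]
```

View pics/c.png

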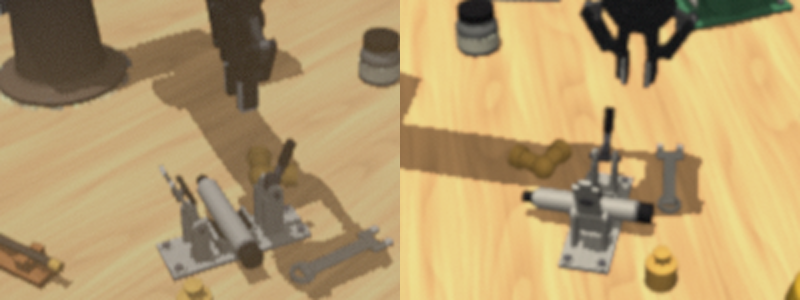

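The picture shows the arm still above the clamp with nothing disturbed. Both moves were refused, probably because every row needs `dr`.

Request:
play_rows:
  targets:
    - {"offset":[-0.4,-0.2,0],"dr":[0,0,0],"fingers":-1}
    - {"offset":[-0.8,-0.44,0],"dr":[0,0,0],"fingers":-1}
    - {"offset":[-1,-0.44,0],"dr":[0,0,0],"fingers":-1}
    - {"offset":[-1,-0.44,0],"dr":[0,0,0],"fingers":-1}

```text
time_s: 2.1
position: [0.4578, -0.1783, 0.2316]
ee_rot: [0.001, 0.826, 0.564, 0.0]
contact_force: [0.3, 0.6, 1.0]
width: 0.0001
grasp_force: 0.0
```

Request:
play_rows:
  targets:
    - {"offset":[-0.34,0,0],"dr":[0,0,0],"fingers":-1}
    - {"offset":[-0.34,0,0.4],"dr":[0,0,0],"fingers":-1}
    - {"offset":[-0.34,0,0.8],"dr":[0,0,0],"fingers":-1}
    - {"offset":[-0.34,0,1],"dr":[0,0,0],"fingers":-1}
    - {"offset":[-0.34,0,1],"dr":[0,0,0],"fingers":-1}

```text
time_s: 2.6
position: [0.4441, -0.2064, 0.1279]
ee_rot: [-0.004, 0.825, 0.565, -0.001]
contact_force: [-0.6, -0.1, 0.3]
width: -0.0001
grasp_force: 0.0
```

```bash
python3 w.py; python3 - <<'E'
from h import *
f=[ctrl.grab_frame(n) for n in("scene","side")]
cv2.imwrite("pics/d.png",np.hstack([cv2.resize(f[0][130:280,120:320],(400,300),interpolation=2),cv2.resize(f[1][150:300,180:380],(400,300),interpolation=2)]))
E
```

```text
clamp coords mm [-127.6    2.6  127.9] t 2.6 F(clamp) [-0.3  0.6  0.3] w -6.405812111710326e-05
[[1.0, 0.001, 0.002], [0.001, -1.0, 0.007], [0.002, -0.007, -1.0]]
```

View pics/d.png

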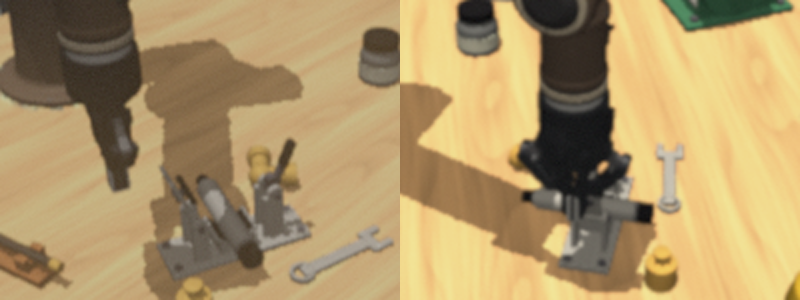

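The scene view shows the shut fingers behind the strap on its hinge side, clear of everything. I will go down and push the strap upright.

Request:
play_rows:
  targets:
    - {"offset":[0,0,0.25],"dr":[0,0,0],"fingers":-1}
    - {"offset":[0.1,0,0.25],"dr":[0,0,0],"fingers":-1}
    - {"offset":[0.22,0,0.25],"dr":[0,0,0],"fingers":-1}
    - {"offset":[0.34,0,0.25],"dr":[0,0,0],"fingers":-1}
    - {"offset":[0.46,0,0.25],"dr":[0,0,0],"fingers":-1}

```text
time_s: 3.2
position: [0.4638, -0.1657, 0.108]
ee_rot: [0.002, 0.825, 0.565, 0.001]
contact_force: [-0.5, -2.4, 1.9]
width: -0.0
grasp_force: 1.0
```

```bash
python3 w.py
```

```text
clamp coords mm [-82.6  -1.1 108. ] t 3.2 F(clamp) [-2.5 -0.4  1.9] w -6.306324029377235e-06
[[1.0, 0.0, -0.001], [0.0, -1.0, -0.003], [-0.001, 0.003, -1.0]]
```

Request:
play_rows:
  targets:
    - {"offset":[0.1,0,0],"dr":[0,0,0],"fingers":-1}
    - {"offset":[0.2,0,-0.03],"dr":[0,0,0],"fingers":-1}
    - {"offset":[0.28,0,-0.06],"dr":[0,0,0],"fingers":-1}
    - {"offset":[0.28,0,-0.06],"dr":[0,0,0],"fingers":-1}

```text
time_s: 3.6
position: [0.4727, -0.1389, 0.1127]
ee_rot: [-0.0, 0.825, 0.565, 0.0]
contact_force: [-0.5, 0.3, 0.1]
width: 0.0002
grasp_force: 0.0
```

```bash
python3 w.py; python3 - <<'E'
from h import *
f=[ctrl.grab_frame(n) for n in("scene","side")]
cv2.imwrite("pics/e.png",np.hstack([cv2.resize(f[0][130:280,120:320],(400,300),interpolation=2),cv2.resize(f[1][150:300,180:380],(400,300),interpolation=2)]))
E
```

```text
clamp coords mm [-54.3   0.2 112.7] t 3.6 F(clamp) [0.  0.6 0.1] w 0.00018031407098506648
[[1.0, 0.0, 0.001], [0.0, -1.0, -0.0], [0.001, 0.0, -1.0]]
```

View pics/e.png

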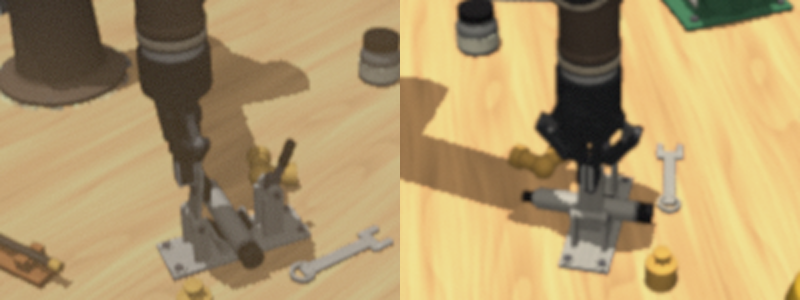

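The strap is now upright in front of the fingers and the lever is untouched, so I continue along the arc.

Request:
play_rows:
  targets:
    - {"offset":[0.1,0,0],"dr":[0,0,0],"fingers":-1}
    - {"offset":[0.19,0,0.015],"dr":[0,0,0],"fingers":-1}
    - {"offset":[0.26,0,0.05],"dr":[0,0,0],"fingers":-1}
    - {"offset":[0.33,0,0.09],"dr":[0,0,0],"fingers":-1}
    - {"offset":[0.4,0,0.15],"dr":[0,0,0],"fingers":-1}

```text
time_s: 4.2
position: [0.4869, -0.1021, 0.0969]
ee_rot: [-0.0, 0.825, 0.565, -0.0]
contact_force: [-1.0, -1.1, -0.2]
width: 0.0
grasp_force: 0.8
```

Request:
play_rows:
  targets:
    - {"offset":[0.05,0,0.055],"dr":[0,0,0],"fingers":-1}
    - {"offset":[0.09,0,0.12],"dr":[0,0,0],"fingers":-1}
    - {"offset":[0.12,0,0.18],"dr":[0,0,0],"fingers":-1}
    - {"offset":[0.14,0,0.23],"dr":[0,0,0],"fingers":-1}
    - {"offset":[0.15,0,0.27],"dr":[0,0,0],"fingers":-1}

```text
time_s: 4.7
position: [0.4922, -0.0884, 0.0697]
ee_rot: [-0.0, 0.825, 0.565, 0.0]
contact_force: [-1.1, 0.5, 1.6]
width: 0.0001
grasp_force: 0.6
```

```bash
python3 w.py
```

```text
clamp coords mm [-0.3  0.3 69.7] t 4.7 F(clamp) [0.  1.2 1.6] w 9.071897505765141e-05
[[1.0, -0.001, 0.0], [-0.001, -1.0, 0.0], [0.0, -0.0, -1.0]]
```

Request:
play_rows:
  targets:
    - {"offset":[0.01,0,0.03],"dr":[0,0,0],"fingers":-1}
    - {"offset":[0.01,0,0.05],"dr":[0,0,0],"fingers":-1}
    - {"offset":[0.01,0,0.06],"dr":[0,0,0],"fingers":-1}
    - {"offset":[0.01,0,0.06],"dr":[0,0,0],"fingers":-1}
    - {"offset":[0.01,0,0.06],"dr":[0,0,0],"fingers":-1}

```text
time_s: 5.2
position: [0.4928, -0.088, 0.0644]
ee_rot: [0.0, 0.825, 0.565, 0.0]
contact_force: [-0.5, 1.4, -0.1]
width: -0.0
grasp_force: 0.0
```

```bash
python3 w.py
```

```text
clamp coords mm [ 0.3 -0.  64.4] t 5.2 F(clamp) [ 1.1  1.  -0.1] w -2.593595100949166e-05
[[1.0, -0.001, -0.0], [-0.001, -1.0, -0.001], [-0.0, 0.001, -1.0]]
```

Request:
play_rows:
  targets:
    - {"offset":[0,0,0.01],"dr":[0,0,0],"fingers":-1}
    - {"offset":[0,0,0.02],"dr":[0,0,0],"fingers":-1}
    - {"offset":[0,0,0.02],"dr":[0,0,0],"fingers":-1}
    - {"offset":[0,0,0.02],"dr":[0,0,0],"fingers":-1}

```text
time_s: 5.6
position: [0.4929, -0.0879, 0.0628]
ee_rot: [0.0, 0.825, 0.565, 0.0]
contact_force: [-1.2, 0.4, 5.0]
width: 0.0
grasp_force: 2.7
```

```bash
python3 w.py; python3 - <<'E'
from h import *
f=[ctrl.grab_frame(n) for n in("scene","side")]
cv2.imwrite("pics/f.png",np.hstack([cv2.resize(f[0][150:270,140:300],(400,300),interpolation=2),cv2.resize(f[1][170:290,200:360],(400,300),interpolation=2)]))
E
```

```text
clamp coords mm [ 0.5 -0.1 62.8] t 5.6 F(clamp) [-0.1  1.3  5. ] w 3.997827257215777e-05
[[1.0, -0.001, 0.0], [-0.001, -1.0, -0.0], [0.0, 0.0, -1.0]]
```

View pics/f.png

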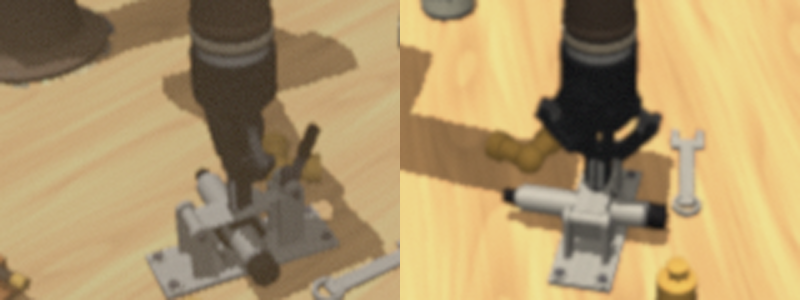

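The strap lies across the sensor with its pad pressed at 5 N, and the lever is still up. Next I rise and go round to the outside of the lever.

Request:
play_rows:
  targets:
    - {"offset":[0,0,-0.2],"dr":[0,0,0],"fingers":-1}
    - {"offset":[0,0,-0.6],"dr":[0,0,0],"fingers":-1}
    - {"offset":[0,0,-1],"dr":[0,0,0],"fingers":-1}
    - {"offset":[0,0,-1],"dr":[0,0,0],"fingers":-1}

```text
time_s: 6.1
position: [0.4974, -0.0892, 0.168]
ee_rot: [0.005, 0.825, 0.565, 0.004]
contact_force: [1.0, -0.8, -0.5]
width: -0.0004
grasp_force: 0.0
```

Request:
play_rows:
  targets:
    - {"offset":[0,0,-0.4],"dr":[0,0,0],"fingers":-1}
    - {"offset":[0.2,0,-0.6],"dr":[0,0,0],"fingers":-1}
    - {"offset":[0.6,0,-0.6],"dr":[0,0,0],"fingers":-1}
    - {"offset":[1,0,-0.6],"dr":[0,0,0],"fingers":-1}
    - {"offset":[1,0,-0.6],"dr":[0,0,0],"fingers":-1}

```text
time_s: 6.6
position: [0.5298, 0.0089, 0.2218]
ee_rot: [-0.0, 0.824, 0.566, 0.001]
contact_force: [0.8, -1.2, -0.5]
width: -0.0005
grasp_force: 0.0
```

Request:
play_rows:
  targets:
    - {"offset":[0.32,0,0],"dr":[0,0,0],"fingers":-1}
    - {"offset":[0.32,0,0.1],"dr":[0,0,0],"fingers":-1}
    - {"offset":[0.32,0,0.5],"dr":[0,0,0],"fingers":-1}
    - {"offset":[0.32,0,0.8],"dr":[0,0,0],"fingers":-1}
    - {"offset":[0.32,0,0.8],"dr":[0,0,0],"fingers":-1}

```text
time_s: 7.1
position: [0.5348, 0.0343, 0.1364]
ee_rot: [-0.003, 0.825, 0.565, -0.005]
contact_force: [-1.6, -0.1, 0.1]
width: 0.0002
grasp_force: 0.0
```

```bash
python3 w.py; python3 - <<'E'
from h import *
f=[ctrl.grab_frame(n) for n in("scene","side")]
cv2.imwrite("pics/g.png",np.hstack([cv2.resize(f[0][150:270,160:320],(400,300),interpolation=2),cv2.resize(f[1][170:290,200:360],(400,300),interpolation=2)]))
E
```

```text
clamp coords mm [129.6   5.  136.4] t 7.1 F(clamp) [-0.6  1.5  0.1] w 0.0002107631448581454
[[1.0, -0.001, -0.005], [-0.001, -1.0, 0.012], [-0.005, -0.012, -1.0]]
```

View pics/g.png

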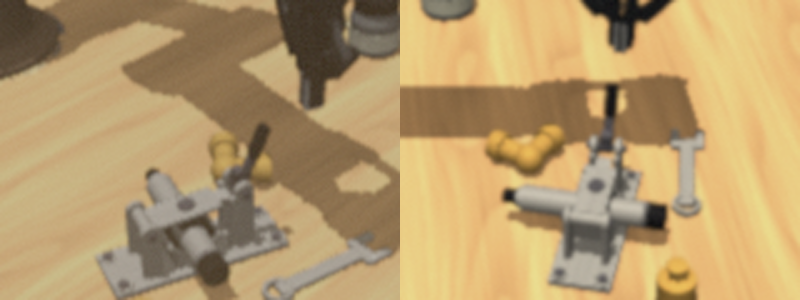

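The strap stays level on the sensor and the fingers are outside the lever. I will lower them and push the lever upright.

Request:
play_rows:
  targets:
    - {"offset":[0,0,0.15],"dr":[0,0,0],"fingers":-1}
    - {"offset":[0,0,0.3],"dr":[0,0,0],"fingers":-1}
    - {"offset":[-0.1,0,0.3],"dr":[0,0,0],"fingers":-1}
    - {"offset":[-0.2,0,0.3],"dr":[0,0,0],"fingers":-1}
    - {"offset":[-0.3,0,0.3],"dr":[0,0,0],"fingers":-1}

```text
time_s: 7.7
position: [0.5294, 0.0063, 0.1127]
ee_rot: [0.0, 0.825, 0.565, 0.0]
contact_force: [0.4, -0.7, -0.1]
width: 0.0002
grasp_force: 0.0
```

```bash
python3 w.py
```

```text
clamp coords mm [ 1.015e+02 -1.000e-01  1.127e+02] t 7.7 F(clamp) [-0.5 -0.6 -0.1] w 0.0001530351526665149
[[1.0, -0.001, -0.0], [-0.001, -1.0, -0.001], [-0.0, 0.001, -1.0]]
```

Request:
play_rows:
  targets:
    - {"offset":[-0.1,0,0],"dr":[0,0,0],"fingers":-1}
    - {"offset":[-0.2,0,-0.02],"dr":[0,0,0],"fingers":-1}
    - {"offset":[-0.28,0,-0.04],"dr":[0,0,0],"fingers":-1}
    - {"offset":[-0.28,0,-0.06],"dr":[0,0,0],"fingers":-1}

```text
time_s: 8.1
position: [0.5191, -0.0202, 0.1188]
ee_rot: [0.001, 0.826, 0.564, -0.0]
contact_force: [0.1, 0.1, -0.7]
width: 0.0003
grasp_force: 0.0
```

```bash
python3 w.py
```

```text
clamp coords mm [ 7.310e+01 -1.000e-01  1.188e+02] t 8.1 F(clamp) [ 0.1 -0.1 -0.7] w 0.00025941342984835315
[[1.0, -0.001, -0.001], [-0.001, -1.0, -0.001], [-0.001, 0.001, -1.0]]
```

Request:
play_rows:
  targets:
    - {"offset":[-0.1,0,0],"dr":[0,0,0],"fingers":-1}
    - {"offset":[-0.19,0,0],"dr":[0,0,0],"fingers":-1}
    - {"offset":[-0.26,0,0.02],"dr":[0,0,0],"fingers":-1}
    - {"offset":[-0.33,0,0.05],"dr":[0,0,0],"fingers":-1}
    - {"offset":[-0.4,0,0.09],"dr":[0,0,0],"fingers":-1}

```text
time_s: 8.6
position: [0.5051, -0.0573, 0.1095]
ee_rot: [0.001, 0.825, 0.565, 0.0]
contact_force: [1.1, 0.9, 4.0]
width: -0.0002
grasp_force: 2.0
```

Request:
play_rows:
  targets:
    - {"offset":[-0.06,0,0.05],"dr":[0,0,0],"fingers":-1}
    - {"offset":[-0.1,0,0.1],"dr":[0,0,0],"fingers":-1}
    - {"offset":[-0.14,0,0.145],"dr":[0,0,0],"fingers":-1}
    - {"offset":[-0.17,0,0.18],"dr":[0,0,0],"fingers":-1}
    - {"offset":[-0.19,0,0.21],"dr":[0,0,0],"fingers":-1}

```text
time_s: 9.1
position: [0.4985, -0.0737, 0.0881]
ee_rot: [-0.0, 0.826, 0.564, 0.001]
contact_force: [2.8, 3.8, 4.6]
width: 0.0
grasp_force: 2.4
```

```bash
python3 w.py; python3 - <<'E'
from h import *
f=[ctrl.grab_frame(n) for n in("scene","side")]
cv2.imwrite("pics/h.png",np.hstack([cv2.resize(f[0][150:270,160:320],(400,300),interpolation=2),cv2.resize(f[1][170:290,200:360],(400,300),interpolation=2)]))
E
```

```text
clamp coords mm [15.8 -0.2 88.1] t 9.1 F(clamp) [ 4.5 -1.2  4.6] w 4.548722852725478e-05
[[1.0, -0.002, 0.001], [-0.002, -1.0, -0.001], [0.001, 0.001, -1.0]]
```

View pics/h.png

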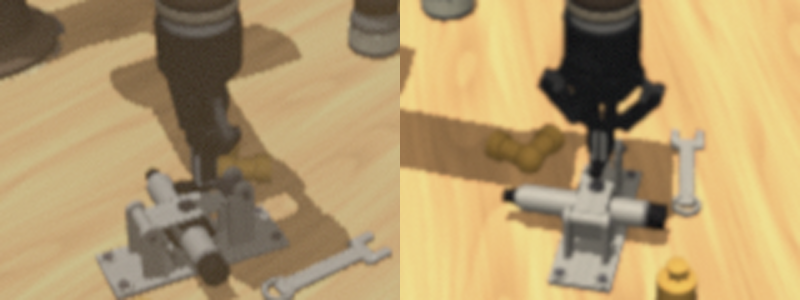

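The lever is nearly down under the fingertip and the strap is level. Now I press it fully down.

Request:
play_rows:
  targets:
    - {"offset":[-0.03,0,0.03],"dr":[0,0,0],"fingers":-1}
    - {"offset":[-0.05,0,0.06],"dr":[0,0,0],"fingers":-1}
    - {"offset":[-0.06,0,0.08],"dr":[0,0,0],"fingers":-1}
    - {"offset":[-0.06,0,0.095],"dr":[0,0,0],"fingers":-1}
    - {"offset":[-0.06,0,0.095],"dr":[0,0,0],"fingers":-1}

```text
time_s: 9.7
position: [0.4954, -0.0794, 0.079]
ee_rot: [-0.0, 0.825, 0.565, -0.0]
contact_force: [-0.2, 3.2, 8.1]
width: 0.0001
grasp_force: 3.7
```

```bash
python3 w.py
```

```text
clamp coords mm [ 9.3  0.6 79. ] t 9.7 F(clamp) [2.9 1.4 8.1] w 9.745961664318304e-05
[[1.0, -0.001, -0.0], [-0.001, -1.0, 0.001], [-0.0, -0.001, -1.0]]
```

Height is 79 mm at 8 N, as expected at the stop. I press a little more to be sure.

Request:
play_rows:
  targets:
    - {"offset":[0,0,0.01],"dr":[0,0,0],"fingers":-1}
    - {"offset":[0,0,0.02],"dr":[0,0,0],"fingers":-1}
    - {"offset":[0,0,0.02],"dr":[0,0,0],"fingers":-1}
    - {"offset":[0,0,0.02],"dr":[0,0,0],"fingers":-1}

```text
time_s: 10.1
position: [0.4956, -0.0795, 0.0788]
ee_rot: [-0.0, 0.825, 0.565, -0.001]
contact_force: [-3.8, 3.3, 19.7]
width: -0.0001
grasp_force: 9.6
```

```bash
python3 w.py
```

```text
clamp coords mm [ 9.3  0.4 78.8] t 10.1 F(clamp) [ 1.7  4.7 19.7] w -9.155359221773229e-05
[[1.0, -0.0, -0.001], [-0.0, -1.0, 0.002], [-0.001, -0.002, -1.0]]
```

It is hard against the stop: the force rose to 20 N with no further travel. I back off straight up.

Request:
play_rows:
  targets:
    - {"offset":[0,0,-0.1],"dr":[0,0,0],"fingers":-1}
    - {"offset":[0,0,-0.5],"dr":[0,0,0],"fingers":-1}
    - {"offset":[0,0,-1],"dr":[0,0,0],"fingers":-1}
    - {"offset":[0,0,-1],"dr":[0,0,0],"fingers":-1}
    - {"offset":[0,0,-1],"dr":[0,0,0],"fingers":-1}

```text
time_s: 10.6
position: [0.4955, -0.0801, 0.1773]
ee_rot: [0.001, 0.825, 0.565, -0.0]
contact_force: [-0.7, 0.9, -0.1]
width: -0.0
grasp_force: 0.0
```

```bash
python3 w.py; python3 - <<'E'
from h import *
f=[ctrl.grab_frame(n) for n in("scene","side")]
cv2.imwrite("pics/i.png",np.hstack([cv2.resize(f[0][150:270,160:320],(400,300),interpolation=2),cv2.resize(f[1][170:290,200:360],(400,300),interpolation=2)]))
E
```

```text
clamp coords mm [  8.7   0.3 177.3] t 10.6 F(clamp) [ 0.6  1.  -0.1] w -9.537581867918289e-06
[[1.0, -0.0, -0.001], [-0.0, -1.0, -0.001], [-0.001, 0.001, -1.0]]
```

View pics/i.png

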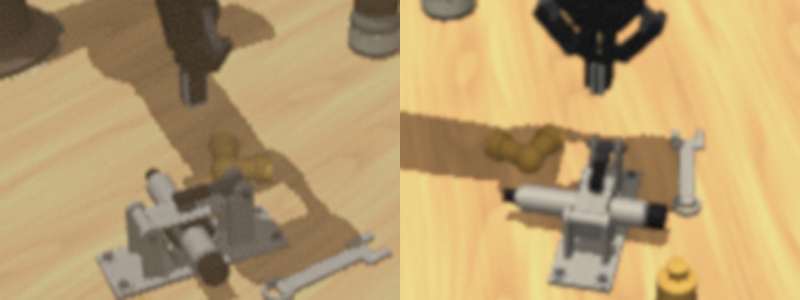

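The lever stays level over the strap, the sensor has not moved in its cradle, and the fingers are clear.

```bash
python3 -c "
from cell import ctrl
print(ctrl.job_done())"
```

```text
the job is handed in; nothing more can be done
None
```

I handed the job in at about 10.7 s; no verdict came back. The strap is over the sensor, the lever was pressed to its stop and stayed down when released, and in the last picture nothing else had moved.

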